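Free the pattern plate: unscrew a clamp of unknown thread

ROBOT

A 7-joint arm with a two-finger parallel gripper is mounted at the origin on the work surface; the furniture and walls round the work are solid. World frame = base frame: x ahead of the robot, y to its left, z up, the work surface at z = 0. Lengths are in m, angles in rad, forces in N, time in s.
With the tool pointing down it reaches from about 0.4 to 0.85 m from the base axis. Payload 4.5 kg.
Tool frame: the origin (TCP) lies on the centre line of the jaws, within the pads' length; the fingertips stand 14 mm ahead of it and the grasp point (between the pads) lies 5 mm behind it (nose_length is the distance from the TCP to the fingertips, in m); x points along the fingers, y is the direction in which the jaws open and shut, and the axes are right-handed (so a half turn about x gives the same grasp; the last joint's range is limited). The gripper opens to 88 mm and grips with 3 to 60 N. Pads are 18 mm wide; open, the fingers measure 123 mm over their backs; the gripper's body (75 mm by 187 mm) begins 45 mm behind the grasp point.
Start: joints at [-1.316, 0.689, -0.195, 1.565, 0.157, 0.902, -0.215], TCP at [0.137, 0.61, 0.253] pointing down, gripper open.
Joint ranges: [-3.01, 3.01], [-0.46, 2.08], [-1.47, 1.51], [0.13, 2.56], [-1, 4.14], [0.04, 2.09], [-2.66, 2.66]. Speed limits (rad/s): [2.57, 2.57, 3.14, 3.14, 3.14, 3.14, 3.14].

INTERFACE

Orientations are given as a unit quaternion [x, y, z, w].
In Python, from plant import get_state, snapshot, camera_params, finish_job, boxes_of, silhouettes, spot_point, nose_length gives the robot as it stands.
- The arm moves only by the tool apply_moves, never from a script. Its arguments are lists of equal length, an entry for each row: "delta_pos": the shift along the tool's x, y, z in cm, a list of three; "yaw": the turn about the tool's x in rad; "gripper": the opening in per cent of the stroke, from 0 (shut) to 100 (fully open). A call has 1 to 10 rows; each row is the pose to reach, as a shift and turn from the pose measured when the call began, along the tool's axes at that moment; what a row does not reach only later rows make up. A row lasts 1/12 s, in which the tool goes at most 41.7 mm and 7.16 degrees, less where a joint would pass 70% of its speed; a pose out of reach is approached as far as the arm can. A call with a gripper value outside its range is refused whole. The fingers move at their own pace and stop on an object; "force" is the grip in N (left out, the last holds). Time passes only in rows, so rows that repeat a pose let the fingers close. It gives the time, the measured TCP pose, the force and the opening at its end, in the units of the state.
- get_state(): the state, without advancing time (a new reading comes with each control period).
- snapshot(name): name is "side" or "top"; returns the picture (480x640x3 uint8, red, green, blue); there is no depth.
- camera_params(name): a dict with "fovy" (degrees; the focal length in pixels is half the picture's height over the tangent of half this angle, whatever the lens; pixels are square), "cx", "cy" (the principal point, pixels), "position" and "orientation" of the camera in the world. Camera axes: x right, y down, z forward; pixel columns grow to the right and rows downward; lengths in m; the calibration is good to about 2 mm. A picture is of the moment at which its call begins. camera_params takes no time and is no camera call.
- finish_job(): hands the job in, once; it reports no verdict.
Trained networks look in the newest picture that a camera, given by its name, has taken for a name from the list of things; names that differ only in an ending like _2 or _b are one class to them, and where a whole thing is asked for, a point or a joint stands for the part that bears it (a point fixed in the world has none). Each returns a list of dicts, best first, with "score" (0 to 1); they miss things now and then, are a little off and sometimes report something else, mostly with a low value. They report only what shows in the picture. A call takes as long as a camera call. They do not tell look-alikes from the thing itself.
- boxes_of(thing, camera): "bbox" ([left, top, width, height] in pixels, round what is visible of it).
- silhouettes(thing, camera): "mask" (480x640 bool, what is visible of it) and "bbox" ([left, top, width, height] in pixels, round what is visible of it).
- spot_point(thing, camera): "pixel" ([column, row] in pixels: a listed point, or the origin of a listed thing).
The state is a dict: "clock": time; "q": joint angles; "qd": joint speeds; "joint_torque": joint torques, N m; "tool_pos": TCP position; "eef_rot": TCP orientation; "contact_force": force on the tool from outside, world axes, zero at the start; "moment": the same for the moment, N m; "opening": opening from 0.0 (shut) to 1.0 (fully open).
Only numpy, scipy, OpenCV 4.12 (cv2) and the standard library are available. Lean on these libraries where they do the work, as an engineer would, in place of code of your own. Each camera call takes 0.05 s, during which the arm holds its last target.

TASK

Two plate holders that look the same each clamp a round pattern plate under a screw with a T-bar. Loosen the screw of the holder that stands next to the hand press, all the way to its open stop (a bit more than an eighth of a turn), and let go of it; one holder has a left-hand thread and the other a right-hand one, unmarked, so try gently first and turn it the way that gives. Leave the other holder's screw tight, and do not bump the hand press or move the tape roll.

Things in the scene. Friction and masses are not known exactly. Their poses are not given: they have to be found in the camera images.
- clamp_a: A heavy fixed steel plate holder, 100 x 120 x 12 mm foot with two posts (46 mm either side) and a bridge 112 mm long across its y axis (top at 78 mm), one of two that look the same. A round white pattern plate lies under the bridge, pressed down by a quick-action screw with a T-bar on top. Origin: centre of the foot's underside, z up. Which of the two stands where changes from run to run.
- clamp_b: A heavy fixed steel plate holder, 100 x 120 x 12 mm foot with two posts (46 mm either side) and a bridge 112 mm long across its y axis (top at 78 mm), one of two that look the same. A round white pattern plate lies under the bridge, pressed down by a quick-action screw with a T-bar on top. Origin: centre of the foot's underside, z up. Which of the two stands where changes from run to run.
- clamp_a_bar (a joint): T-bar angle of the screw of clamp_a: 0 = tight, grows to 0.95 rad (54 degrees, the open stop) as it loosens; the foot and bar rise 4 mm over that turn. Whether it loosens clockwise or counter-clockwise seen from above is not marked and is not told by this number; one of the two holders has a right-hand and the other a left-hand thread. The wrong way it does not move at all (it is already tight). Turning it takes about 0.15 N m; it stays where it is left.
- clamp_b_bar (a joint): T-bar angle of the screw of clamp_b: 0 = tight, grows to 0.95 rad (54 degrees, the open stop) as it loosens; the foot and bar rise 4 mm over that turn. Whether it loosens clockwise or counter-clockwise seen from above is not marked and is not told by this number; one of the two holders has a right-hand and the other a left-hand thread. The wrong way it does not move at all (it is already tight). Turning it takes about 0.15 N m; it stays where it is left.
- clamp_a_grip (a point): On the screw axis of clamp_a, at the grip height of the T-bar, 114 mm above the table when tight. The dark steel bar is 66 mm long along this point's x axis, 12 mm thick along its y axis and reaches from 17 mm below to 13 mm above this point; the point turns with the bar. The top of the bridge is 36 mm below this point.
- clamp_b_grip (a point): On the screw axis of clamp_b, at the grip height of the T-bar, 114 mm above the table when tight. The dark steel bar is 66 mm long along this point's x axis, 12 mm thick along its y axis and reaches from 17 mm below to 13 mm above this point; the point turns with the bar. The top of the bridge is 36 mm below this point.
- plate_press: Hand press for moon cakes: white barrel, spring and green mushroom handle, 69 mm across and 169 mm tall, standing upright. Origin: centre of its underside. It stands beside one holder (centres 140 to 290 mm apart; the other holder is more than 400 mm away).
- tape_roll: Loose brown roll of packing tape lying flat, 103 mm across, 49 mm high, beside the other holder. Origin: centre of its underside.
Not all that is in view belongs to the job. What is shaped like the plate_press but yellow is not meant.

How it is judged:
At the end, for the whole second after the job is handed in: The T-bar of the holder beside the hand press is turned loose by at least 0.75 of its 0.95 rad; the other holder's screw is still tight (under 0.15 rad); the tape roll is within 30 mm of where it lay (((horizontal distance between clamp_a and plate_press below 0.35 m and value of joint clamp_a_bar above 0.75 rad and value of joint clamp_b_bar below 0.15 rad) or (horizontal distance between clamp_b and plate_press below 0.35 m and value of joint clamp_b_bar above 0.75 rad and value of joint clamp_a_bar below 0.15 rad)) and distance of tape_roll from where it was at the start of the episode below 0.03 m); the robot touches nothing.
It fails at once if the screw of the holder away from the hand press is loosened (over 0.15 rad) ((not (horizontal distance between clamp_a and plate_press below 0.35 m) and value of joint clamp_a_bar above 0.15 rad) or (not (horizontal distance between clamp_b and plate_press below 0.35 m) and value of joint clamp_b_bar above 0.15 rad)).
It fails at once if the tape roll is pushed more than 30 mm (not (distance of tape_roll from where it was at the start of the episode below 0.03 m)).
It fails at once if the robot bumps the hand press (over 5 N) (contact force between any of the fingers, the arm and plate_press above 5 N).
It also fails if it takes over 32 s, if anything falls off the work surface, if the arm or the gripper's body presses on something with over 40 N, if the wrist force passes 120 N, or if a joint passes its speed limit or range.

## Working session

There is one attempt and no reset: what is moved stays moved. The work goes in short steps, Python scripts to look and compute and a tool call to move; the robot and the scene stay as the last step left them, time stands still between calls to the robot, and variables do not carry over. Pictures are saved under pics/ and viewed, and the job is handed in when it is done.

Besides the shell and the picture viewer there is one more tool, called by a JSON object that holds its "method" and its "body", one argument or row to a line. apply_moves: Moves the arm, as the interface text tells. Its arguments: {"type":"object","properties":{"delta_pos":{"type":"array"},"yaw":{"type":"array"},"gripper":{"type":"array"},"force":{"type":"number"}},"required":["delta_pos","yaw","gripper"]}

```bash
mkdir -p pics; ls; cat > h.py <<'E'
import numpy as np, cv2
from scipy.spatial.transform import Rotation as R
from plant import *
def cam(n):
    p=camera_params(n); f=240/np.tan(np.radians(p['fovy'])/2)
    return p,f,R.from_quat(p['orientation']).as_matrix(),np.array(p['position'])
def ray(n,px):
    p,f,M,o=cam(n); d=M@np.array([(px[0]-p['cx'])/f,(px[1]-p['cy'])/f,1.]); return o,d/np.linalg.norm(d)
def onz(n,px,z):
    o,d=ray(n,px); return o+d*(z-o[2])/d[2]
def tri(pa,pb,a='top',b='side'):
    o1,d1=ray(a,pa);o2,d2=ray(b,pb)
    A=np.stack([d1,-d2],1); t=np.linalg.lstsq(A,o2-o1,rcond=None)[0]
    x=o1+d1*t[0];y=o2+d2*t[1]; return (x+y)/2,np.linalg.norm(x-y)
def proj(n,X):
    p,f,M,o=cam(n); c=M.T@(np.array(X)-o); return np.array([p['cx']+f*c[0]/c[2],p['cy']+f*c[1]/c[2]])
E
python3 - <<'E'
from h import *
for n in ['top','side']:
    im=snapshot(n); cv2.imwrite(f'pics/{n}0.png',im[:,:,::-1]); print(camera_params(n))
    for t in ['clamp_a_grip','plate_press','tape_roll','clamp_a']:
        print(n,t,[(np.round(d['pixel'],1).tolist(),round(d['score'],2)) for d in spot_point(t,n)])
print(get_state()); print(nose_length if not callable(nose_length) else nose_length())
E
```

```text
pics
{'fovy': 45.76564108445295, 'cx': 319.5449742992088, 'cy': 245.92606620734054, 'position': array([ 2.67315427e-01, -1.32411577e-03,  1.33593169e+00]), 'orientation': array([ 0.70785372, -0.70390347,  0.03900969, -0.04405978])}
top clamp_a_grip [([250.7, 219.3], 0.46)]
top plate_press [([152.5, 279.2], 0.92), ([185.1, 233.5], 0.55)]
top tape_roll [([474.4, 239.6], 0.74)]
top clamp_a [([258.5, 228.1], 0.87), ([369.3, 220.5], 0.58), ([471.4, 240.8], 0.27)]
{'fovy': 46.4168265786587, 'cx': 311.01529992657254, 'cy': 241.23031522301935, 'position': array([ 0.09413481, -0.88040395,  0.85010203]), 'orientation': array([ 0.88439037, -0.15604703,  0.07795977, -0.4329264 ])}
side clamp_a_grip [([303.0, 200.8], 0.83)]
side plate_press [([235.5, 199.2], 0.89), ([280.3, 203.3], 0.86), ([387.3, 406.1], 0.45)]
side tape_roll [([384.5, 405.9], 0.96)]
side clamp_a [([359.2, 310.5], 0.8), ([308.2, 239.7], 0.57)]
{'clock': 0.5, 'q': array([-1.31620244,  0.68915038, -0.19458465,  1.56534347,  0.15731083,
        0.90248345, -0.21509194]), 'qd': array([ 1.99954698e-04,  1.40136265e-03,  1.29042501e-03, -8.91292450e-04,
       -1.50505960e-03, -6.50770005e-04,  6.75476386e-05]), 'joint_torque': array([-1.66975028e-04, -5.27096987e+01, -1.26604557e+00, -1.53602940e+01,
       -5.20032970e-02,  2.71566241e-04,  4.60769581e-05]), 'tool_pos': array([0.13686355, 0.60983058, 0.25269924]), 'eef_rot': array([ 0.07789299,  0.70280121, -0.0778934 ,  0.70280563]), 'contact_force': array([-0.36817593, -0.28974801, -0.71467577]), 'moment': array([-0.01324076,  0.04005906,  0.02727319]), 'opening': 1.0010317934555943}
0.014
```

View pics/top0.png

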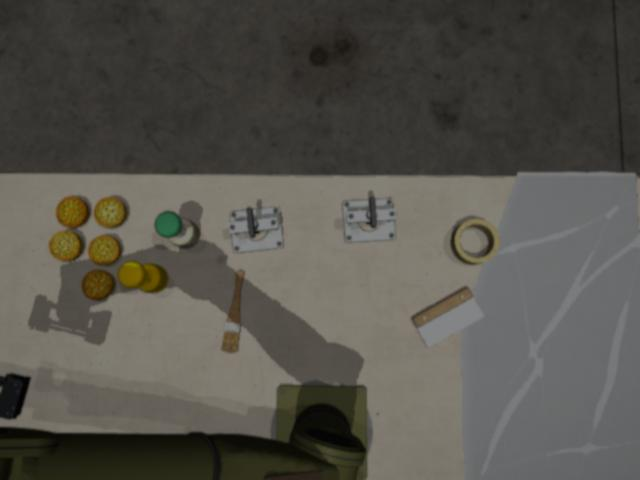

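View pics/side0.png

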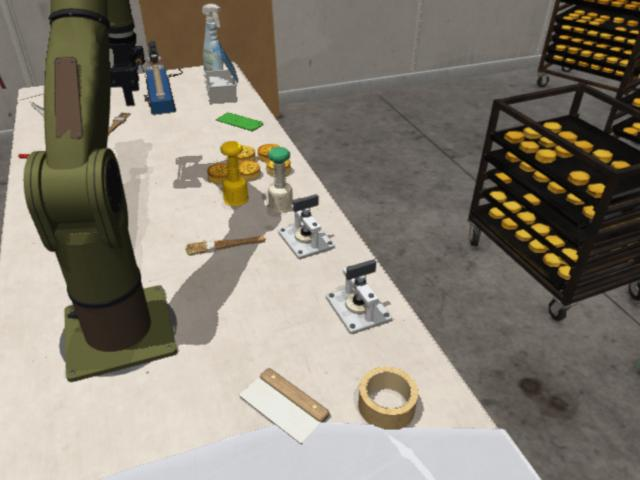

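Top view: the green press is at (175,230) and a yellow look-alike at (140,275). The holders are at (256,228) and (370,218), and the tape roll at (476,241). The green, white-barrelled press is the real one, so the target is the holder at top (256,228) / side (305,235). The holder at (370,218) is on the tape side. I'll confirm this in an enlarged crop and measure it.

```bash
python3 - <<'E'
from h import *
t=cv2.imread('pics/top0.png');s=cv2.imread('pics/side0.png')
a=cv2.resize(t[190:265,145:295],(800,400),interpolation=cv2.INTER_CUBIC)
b=cv2.resize(s[140:270,220:350],(400,400),interpolation=cv2.INTER_CUBIC)
a=cv2.convertScaleAbs(a,alpha=1.6)
cv2.imwrite('pics/crop_t.png',a);cv2.imwrite('pics/crop_s.png',cv2.resize(b,(600,600)))
for n in ['top','side']:
    for d in silhouettes('clamp_a',n): print(n,d['bbox'],d['score'])
    for d in silhouettes('clamp_a_bar',n): print(n,'bar',d['bbox'],d['score'])
E
```

```text
top [226.4, 206.9, 56.3, 46.5] 0.73
top [339.7, 196.5, 58.0, 47.5] 0.61
top [247.7, 206.9, 6.8, 29.4] 0.21
top bar [246.0, 206.8, 11.7, 32.8] 0.6
side [282.9, 196.1, 49.2, 61.3] 0.95
side [327.2, 260.6, 66.5, 72.3] 0.73
side bar [294.0, 197.5, 27.6, 36.4] 0.84
```

View pics/crop_t.png

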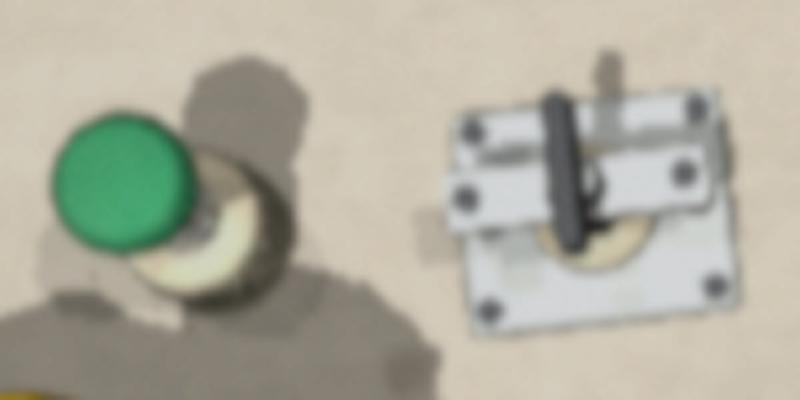

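View pics/crop_s.png

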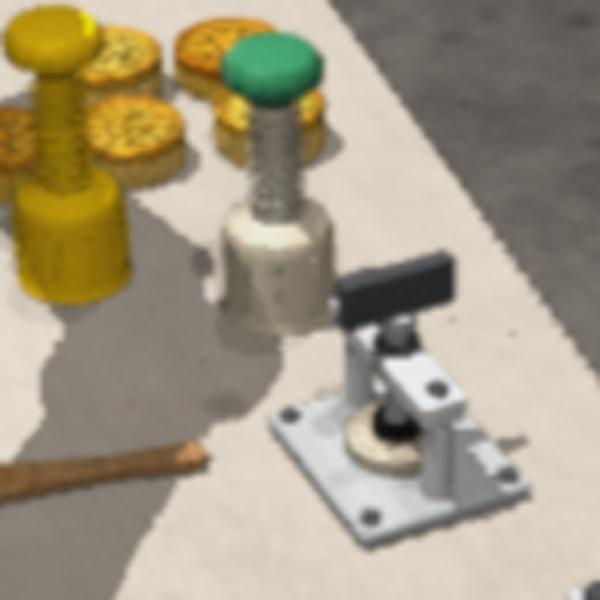

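The crop confirms it: the green-knob, white-barrel press stands left of the holder whose bar runs from about (249,208) to (252.5,236.5) in the top view. Next I measure positions.

```bash
python3 - <<'E'
from h import *
def c(p): return np.array([145+p[0]/5.3333,190+p[1]/5.3333])
def s(p): return np.array([220+p[0]/4.615,140+p[1]/4.615])
# dark bar fit in top
t=cv2.cvtColor(cv2.imread('pics/top0.png'),cv2.COLOR_BGR2GRAY)
m=np.zeros_like(t);m[204:240,243:260]=1
ys,xs=np.where((t<75)&(m>0)); 
r=cv2.minAreaRect(np.stack([xs,ys],1).astype(np.float32)); print('rect',r,len(xs))
for z in(.114,.127):
  A,B=onz('top',c((555,97)),z),onz('top',c((573,246)),z)
  print(z,A,B,(A+B)/2,np.linalg.norm(A-B),np.degrees(np.arctan2(*(A-B)[[1,0]])))
print('tri grip',tri(c((564,172)),s((395,289))), tri((250.7,219.3),(303,200.8)))
# bar in side: top face corners near (338,300) far end near (450,255)
print('ends', tri(c((573,246)),s((338,300))),tri(c((555,97)),s((452,258))))
# foot corners top-crop at z=.012
P=[(452,112),(715,88),(738,302),(475,335)]
Q=np.array([onz('top',c(p),.012) for p in P]);print('foot',Q.round(4),Q.mean(0)); 
for i in range(4): d=Q[(i+1)%4]-Q[i];print(np.linalg.norm(d),np.degrees(np.arctan2(d[1],d[0])))
print('press top',tri(c((124,182)),s((273,62))),'base',onz('top',c((212,235)),0.04))
A=onz('top',(476,241),.025);print('tape',A)
st=get_state();M=R.from_quat(st['eef_rot']).as_matrix();print(M.round(3))
E
```

```text
rect ((252.51995849609375, 222.13998413085938), (29.557065963745117, 10.323759078979492), 81.8698959350586) 221
0.114 [0.49374    0.16220136 0.114     ] [0.43225032 0.15360674 0.114     ] [0.46299516 0.15790405 0.114     ] 0.06208742060394717 7.956869305190765
0.127 [0.4913311  0.16046163 0.127     ] [0.4304956  0.15195845 0.127     ] [0.46091335 0.15621004 0.127     ] 0.06142687920632638 7.956869305190759
tri grip (array([0.46295573, 0.15841587, 0.11050742]), np.float64(0.0006152404394103142)) (array([0.46283538, 0.15922411, 0.11629927]), np.float64(0.012185881114360026))
ends (array([0.43131422, 0.15382434, 0.11401725]), np.float64(0.0019088536630273425)) (array([0.49356264, 0.16102006, 0.12077637]), np.float64(0.002202531973567857))
foot [[0.5057 0.2214 0.012 ]
 [0.517  0.1049 0.012 ]
 [0.4215 0.0934 0.012 ]
 [0.4063 0.2089 0.012 ]] [0.46264705 0.15715516 0.012     ]
0.11704123875339147 -84.43487771784862
0.09617312607145961 -173.1384691840054
0.11641910336326693 97.50217867176178
0.10012464271599243 7.204567025042961
press top (array([0.45120649, 0.32560426, 0.15711944]), np.float64(0.0004881037075464817)) base [0.44624177 0.3191883  0.04      ]
tape [ 0.43548914 -0.35430864  0.025     ]
[[ 0.     0.219  0.976]
 [ 0.     0.976 -0.219]
 [-1.     0.    -0.   ]]
```

{"method": "apply_moves", "body": {
  "delta_pos": [
    [0,-1.5,1.7],
    [0,-4,4.5],
    [0,-6.5,7.3],
    [0,-9,10.1],
    [0,-11.5,12.9],
    [0,-14,15.7],
    [0,-16.5,18.5],
    [0,-19,21.3],
    [0,-21.5,24.1],
    [0,-23,25.8]
  ],
  "yaw": [-0.03,-0.06,-0.09,-0.12,-0.15,-0.18,-0.21,-0.24,-0.27,-0.3],
  "gripper": [100,100,100,100,100,100,100,100,100,100]
}}

```text
clock: 1.53
tool_pos: [0.3405, 0.3249, 0.2528]
eef_rot: [-0.028, 0.706, 0.026, 0.707]
contact_force: [0.9, -0.3, -0.5]
opening: 0.998
```

```bash
cat >> h.py <<'E'
def to(target,yawdeg):
    st=get_state();M=R.from_quat(st['eef_rot']).as_matrix()
    a=np.degrees(np.arctan2(M[1,1],M[0,1]))
    d=M.T@(np.array(target)-st['tool_pos'])*100
    print('t',st['clock'],'pos',np.round(st['tool_pos'],4),'y-angle',round(a,2),'delta cm',d.round(2),'yaw',round(-np.radians(yawdeg-a),3),'tilt',M[:,0].round(3),'q7',st['q'].round(2),'F',np.round(st['contact_force'],2),'M',np.round(st['moment'],3),'op',round(st['opening'],3))
E
python3 -c "
from h import *
to((.462,.157,.253),97.2)"
```

```text
t 1.5333 pos [0.3405 0.3249 0.2528] y-angle 94.38 delta cm [  0.03 -17.67  10.83] yaw -0.049 tilt [ 0.001 -0.002 -1.   ] q7 [-0.65  0.5  -0.33  2.01  0.26  0.67  0.51] F [ 0.94 -0.28 -0.53] M [-0.014 -0.035  0.043] op 0.998
```

{"method": "apply_moves", "body": {
  "delta_pos": [
    [0,-3.5,2.1],
    [0,-7,4.3],
    [0,-10.5,6.4],
    [0,-14,8.6],
    [0,-16.5,10.1],
    [0,-17.7,10.8],
    [0,-17.7,10.8],
    [2,-17.7,10.8],
    [3,-17.7,10.8],
    [3,-17.7,10.8]
  ],
  "yaw": [-0.01,-0.02,-0.03,-0.04,-0.049,-0.049,-0.049,-0.049,-0.049,-0.049],
  "gripper": [100,100,100,100,100,100,100,100,100,100]
}}

```text
clock: 2.37
tool_pos: [0.4601, 0.1574, 0.2219]
eef_rot: [-0.046, 0.707, 0.044, 0.705]
contact_force: [0.4, -0.0, -0.3]
opening: 0.999
```

```bash
python3 -c "
from h import *
to((.462,.157,.109),97.2)
for n in ['top','side']:
    im=snapshot(n)[:,:,::-1]; 
    if n=='top': im=cv2.resize(im[160:310,140:340],(800,600))
    else: im=cv2.resize(im[130:280,200:400],(800,600))
    cv2.imwrite(f'pics/{n}1.png',im)
"
```

```text
t 2.3667 pos [0.4601 0.1574 0.2219] y-angle 97.3 delta cm [11.29 -0.04  0.22] yaw 0.002 tilt [-0.002 -0.003 -1.   ] q7 [-0.21  0.57 -0.34  2.    0.32  0.62  0.94] F [ 0.44 -0.05 -0.29] M [-0.024 -0.022  0.01 ] op 0.999
```

View pics/side1.png

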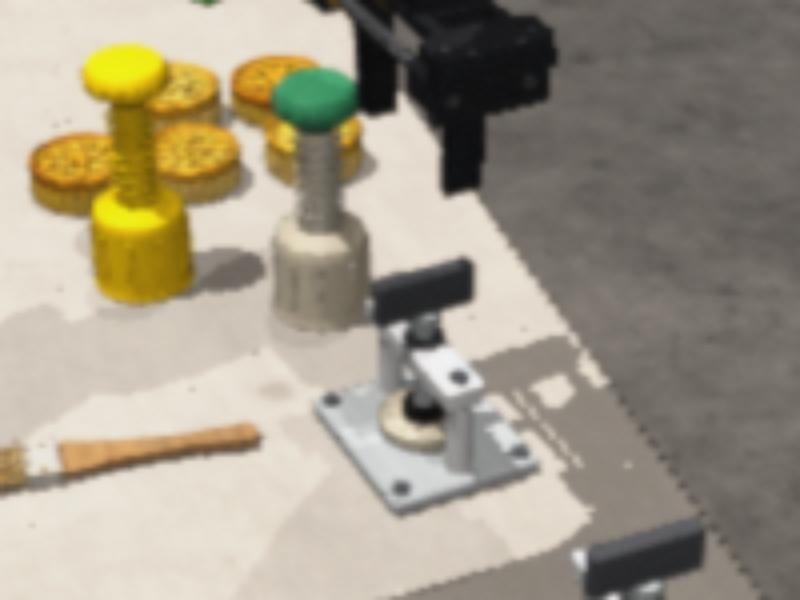

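View pics/top1.png

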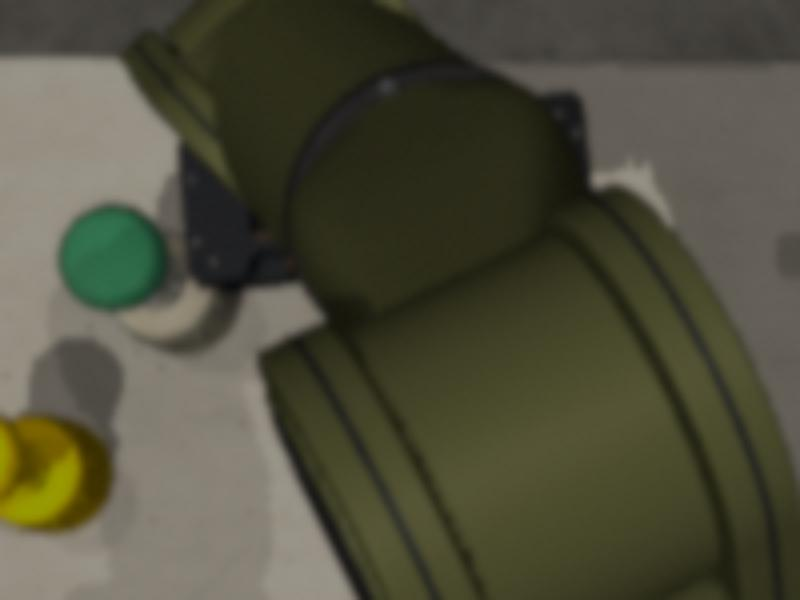

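The gripper is centred over the target bar and the hand press is clear of its body. I'll lower it, fingers still open.

{"method": "apply_moves", "body": {
  "delta_pos": [
    [3,0,0.2],
    [6,0,0.2],
    [8.5,0,0.2],
    [10,0,0.2],
    [11,0,0.2],
    [11,0,0.2],
    [11,0,0.2]
  ],
  "yaw": [0,0,0,0,0,0,0],
  "gripper": [100,100,100,100,100,100,100]
}}

```text
clock: 3.05
tool_pos: [0.4633, 0.1588, 0.1139]
eef_rot: [-0.046, 0.705, 0.045, 0.706]
contact_force: [0.4, 0.6, 0.7]
opening: 0.997
```

```bash
python3 -c "
from h import *
to((.462,.157,.111),97.2)
n='side'
im=snapshot(n)[:,:,::-1]; 
im=cv2.resize(im[130:280,200:400],(800,600))
cv2.imwrite(f'pics/{n}2.png',im)
"
```

```text
t 3.05 pos [0.4633 0.1588 0.1139] y-angle 97.36 delta cm [ 0.29 -0.16 -0.15] yaw 0.003 tilt [ 0.001 -0.002 -1.   ] q7 [-0.3   0.76 -0.2   2.08  0.44  0.34  0.83] F [0.38 0.62 0.7 ] M [0.019 0.021 0.053] op 0.997
```

View pics/side2.png

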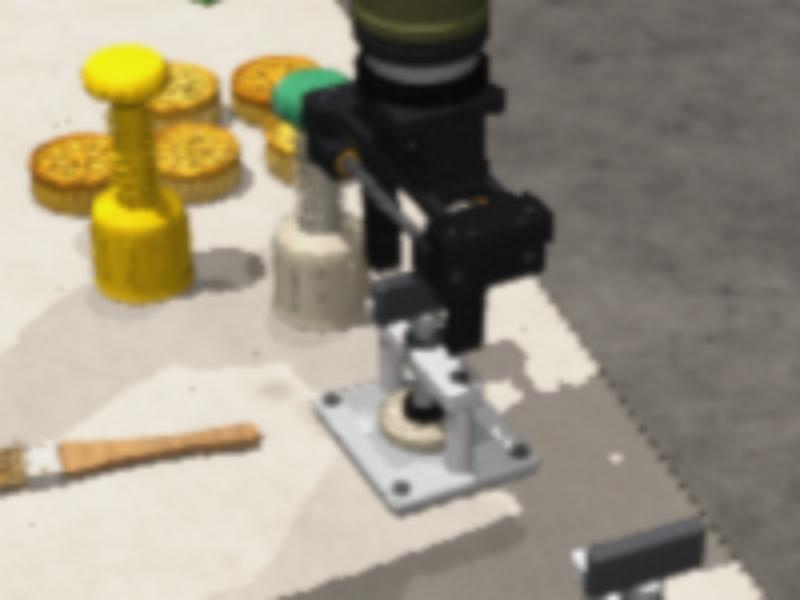

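The bar lies between the fingers. I'll close gently and watch the force.

{"method": "apply_moves", "body": {
  "delta_pos": [
    [0.2,-0.1,-0.1],
    [0.2,-0.1,-0.1],
    [0.2,-0.1,-0.1],
    [0.2,-0.1,-0.1],
    [0.2,-0.1,-0.1],
    [0.2,-0.1,-0.1],
    [0.2,-0.1,-0.1],
    [0.2,-0.1,-0.1]
  ],
  "yaw": [0,0,0,0,0,0,0,0],
  "gripper": [5,5,5,5,5,5,5,5],
  "force": 20
}}

```text
clock: 3.77
tool_pos: [0.4628, 0.1576, 0.1123]
eef_rot: [-0.046, 0.705, 0.045, 0.706]
contact_force: [0.7, 0.7, -0.2]
opening: 0.42
```

```bash
python3 -c "
from h import *
to((.462,.157,.111),97.2)"
```

```text
t 3.7667 pos [0.4628 0.1576 0.1123] y-angle 97.34 delta cm [ 0.13 -0.05 -0.09] yaw 0.002 tilt [ 0.002 -0.001 -1.   ] q7 [-0.3   0.76 -0.2   2.09  0.44  0.33  0.83] F [ 0.68  0.68 -0.21] M [-0.022 -0.009 -0.025] op 0.42
```

{"method": "apply_moves", "body": {
  "delta_pos": [
    [0,0,0],
    [0,0,0],
    [0,0,0],
    [0,0,0],
    [0,0,0],
    [0,0,0]
  ],
  "yaw": [0,0,0,0,0,0],
  "gripper": [5,5,5,5,5,5]
}}

```text
clock: 4.27
tool_pos: [0.4628, 0.1571, 0.1123]
eef_rot: [-0.046, 0.705, 0.044, 0.706]
contact_force: [-0.2, -2.6, 0.8]
opening: 0.224
```

```bash
python3 -c "
from h import *
to((.462,.157,.111),97.2)"
```

```text
t 4.2667 pos [0.4628 0.1571 0.1123] y-angle 97.32 delta cm [ 0.13 -0.   -0.08] yaw 0.002 tilt [ 0.002 -0.002 -1.   ] q7 [-0.3   0.76 -0.2   2.09  0.44  0.33  0.83] F [-0.18 -2.62  0.81] M [-0.446 -0.07   0.   ] op 0.224
```

{"method": "apply_moves", "body": {
  "delta_pos": [
    [0,-0.1,0],
    [0,-0.2,0],
    [0,-0.3,0],
    [0,-0.3,0],
    [0,-0.3,0]
  ],
  "yaw": [0,0,0,0,0],
  "gripper": [5,5,5,5,5]
}}

```text
clock: 4.68
tool_pos: [0.4631, 0.1558, 0.1124]
eef_rot: [-0.045, 0.705, 0.046, 0.706]
contact_force: [-1.6, 5.2, -1.2]
opening: 0.222
```

```bash
python3 -c "
from h import *
to((.462,.157,.111),97.2)"
```

```text
t 4.6833 pos [0.4631 0.1558 0.1124] y-angle 97.4 delta cm [ 0.14  0.14 -0.1 ] yaw 0.003 tilt [ 0.002  0.001 -1.   ] q7 [-0.29  0.76 -0.2   2.09  0.44  0.33  0.84] F [-1.59  5.19 -1.19] M [ 1.054  0.172 -0.   ] op 0.222
```

The bar is gripped: the opening holds at 0.222 and the side force reversed sign with the shift. I'll re-centre, firm up the grip and try a small turn one way.

{"method": "apply_moves", "body": {
  "delta_pos": [
    [0,0.1,-0.1],
    [0,0.1,-0.1],
    [0,0.1,-0.1],
    [0,0.1,-0.1],
    [0,0.1,-0.1],
    [0,0.1,-0.1]
  ],
  "yaw": [0,0,-0.03,-0.06,-0.08,-0.08],
  "gripper": [5,5,5,5,5,5],
  "force": 45
}}

```text
clock: 5.18
tool_pos: [0.4629, 0.1566, 0.1138]
eef_rot: [-0.074, 0.702, 0.074, 0.705]
contact_force: [-2.4, 1.3, 15.6]
opening: 0.13
```

```bash
python3 -c "
from h import *
to((.462,.157,.112),97.2)"
```

```text
t 5.1833 pos [0.4629 0.1566 0.1138] y-angle 101.97 delta cm [ 0.18  0.06 -0.08] yaw 0.083 tilt [ 0.005  0.001 -1.   ] q7 [-0.29  0.76 -0.22  2.09  0.48  0.33  0.88] F [-2.39  1.28 15.57] M [ 0.395  0.398 -0.181] op 0.13
```

It turned about 4.6° against 0.18 N m with a rising vertical force, so it seems to be giving. I'll go a little further with a slight lift to confirm.

{"method": "apply_moves", "body": {
  "delta_pos": [
    [-0.05,0,0],
    [-0.05,0,0],
    [-0.05,0,0],
    [-0.05,0,0]
  ],
  "yaw": [-0.03,-0.06,-0.1,-0.1],
  "gripper": [5,5,5,5]
}}

```text
clock: 5.52
tool_pos: [0.4628, 0.1565, 0.1145]
eef_rot: [-0.11, 0.697, 0.11, 0.7]
contact_force: [-1.1, 2.0, 5.2]
opening: 0.13
```

```bash
python3 -c "
from h import *
to((.462,.157,.112),97.2)
n='side'
im=snapshot(n)[:,:,::-1]; 
im=cv2.resize(im[160:260,250:383],(800,600),interpolation=cv2.INTER_CUBIC)
cv2.imwrite(f'pics/{n}3.png',im)
"
```

```text
t 5.5167 pos [0.4628 0.1565 0.1145] y-angle 107.86 delta cm [ 0.25  0.07 -0.07] yaw 0.186 tilt [ 0.005  0.001 -1.   ] q7 [-0.27  0.76 -0.24  2.09  0.52  0.34  0.94] F [-1.12  2.01  5.16] M [ 0.466  0.379 -0.101] op 0.13
```

View pics/side3.png

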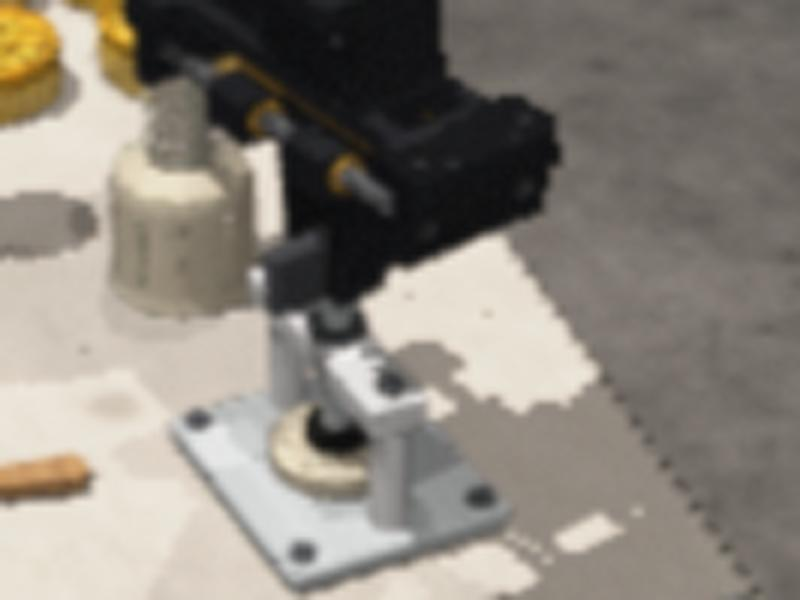

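The moment did not build up (0.10 N m at 10.5°) and the opening stayed at 0.13, so the bar turns with the jaws counter-clockwise from above. I'll continue towards the stop, rising with the screw.

{"method": "apply_moves", "body": {
  "delta_pos": [
    [-0.05,0,0],
    [-0.1,0,0],
    [-0.14,0,0],
    [-0.18,0,0],
    [-0.22,0,0],
    [-0.26,0,0],
    [-0.3,0,0],
    [-0.33,0,0],
    [-0.34,0,0],
    [-0.34,0,0]
  ],
  "yaw": [-0.08,-0.17,-0.26,-0.35,-0.44,-0.53,-0.61,-0.68,-0.73,-0.73],
  "gripper": [5,5,5,5,5,5,5,5,5,5]
}}

```text
clock: 6.4
tool_pos: [0.4628, 0.1563, 0.1178]
eef_rot: [-0.353, 0.612, 0.352, 0.615]
contact_force: [-1.0, 0.9, 1.3]
opening: 0.128
```

```bash
python3 -c "
from h import *
to((.462,.157,.112),151.7)"
```

```text
t 6.4 pos [0.4628 0.1563 0.1178] y-angle 149.72 delta cm [0.57 0.11 0.02] yaw -0.034 tilt [ 0.004  0.001 -1.   ] q7 [-0.15  0.78 -0.44  2.08  0.77  0.44  1.42] F [-1.01  0.87  1.27] M [ 0.587  0.313 -0.02 ] op 0.128
```

{"method": "apply_moves", "body": {
  "delta_pos": [
    [-0.02,0,0],
    [-0.03,0,0],
    [-0.03,0,0]
  ],
  "yaw": [-0.03,-0.05,-0.05],
  "gripper": [5,5,5]
}}

```text
clock: 6.65
tool_pos: [0.4628, 0.1562, 0.1179]
eef_rot: [-0.368, 0.603, 0.367, 0.606]
contact_force: [-1.0, 2.0, -0.3]
opening: 0.132
```

```bash
python3 -c "
from h import *
to((.462,.157,.112),151.7)"
```

```text
t 6.65 pos [0.4628 0.1562 0.1179] y-angle 152.58 delta cm [0.59 0.11 0.03] yaw 0.015 tilt [ 0.004  0.001 -1.   ] q7 [-0.14  0.78 -0.45  2.08  0.78  0.45  1.46] F [-1.01  2.03 -0.33] M [ 0.625  0.283 -0.289] op 0.132
```

The moment rose to 0.29 N m, so it is at the stop. Now I let go: ease back slightly, open, then rise straight up.

{"method": "apply_moves", "body": {
  "delta_pos": [
    [0,0,0],
    [0,0,0],
    [0,0,0],
    [0,0,0],
    [0,0,0],
    [0,0,0],
    [0,0,0],
    [0,0,0]
  ],
  "yaw": [0.015,0.015,0.015,0.015,0.015,0.015,0.015,0.015],
  "gripper": [60,60,60,60,60,60,60,60]
}}

```text
clock: 7.32
tool_pos: [0.4626, 0.1561, 0.1178]
eef_rot: [-0.363, 0.606, 0.362, 0.608]
contact_force: [0.2, 0.4, -0.1]
opening: 0.6
```

```bash
python3 -c "
from h import *
to((.462,.157,.25),151.7)"
```

```text
t 7.3167 pos [0.4626 0.1561 0.1178] y-angle 151.74 delta cm [-13.22   0.06   0.08] yaw 0.001 tilt [ 0.004  0.001 -1.   ] q7 [-0.15  0.78 -0.45  2.08  0.78  0.45  1.45] F [ 0.22  0.44 -0.09] M [ 0.098  0.081 -0.054] op 0.6
```

{"method": "apply_moves", "body": {
  "delta_pos": [
    [-2,0,0],
    [-5,0,0],
    [-8,0,0],
    [-11,0,0],
    [-14,0,0],
    [-16,0,0],
    [-16,0,0],
    [-16,0,0]
  ],
  "yaw": [0,0,0,0,0,0,0,0],
  "gripper": [60,60,60,60,60,60,60,60]
}}

```text
clock: 7.98
tool_pos: [0.4624, 0.156, 0.2785]
eef_rot: [-0.363, 0.605, 0.362, 0.609]
contact_force: [-0.6, 0.4, -0.7]
opening: 0.604
```

```bash
python3 -c "
from h import *
to((.462,.157,.25),151.7)
n='side'
im=snapshot(n)[:,:,::-1]; cv2.imwrite('pics/side4full.png',im)
im=cv2.resize(im[130:430,200:500],(600,600),interpolation=cv2.INTER_CUBIC)
cv2.imwrite(f'pics/{n}4.png',im)
print([(d['pixel'],d['score']) for d in spot_point('tape_roll',n)])
print([(d['pixel'],d['score']) for d in spot_point('plate_press',n)])
"
```

```text
t 7.9833 pos [0.4624 0.156  0.2785] y-angle 151.71 delta cm [2.85 0.09 0.06] yaw 0.0 tilt [ 0.006  0.001 -1.   ] q7 [ 0.04  0.54 -0.71  1.92  0.48  0.84  1.72] F [-0.59  0.38 -0.73] M [ 0.027  0.027 -0.007] op 0.604
[]
[([280.5, 202.2], 0.86), ([232.6, 200.8], 0.76)]
```

View pics/side4.png

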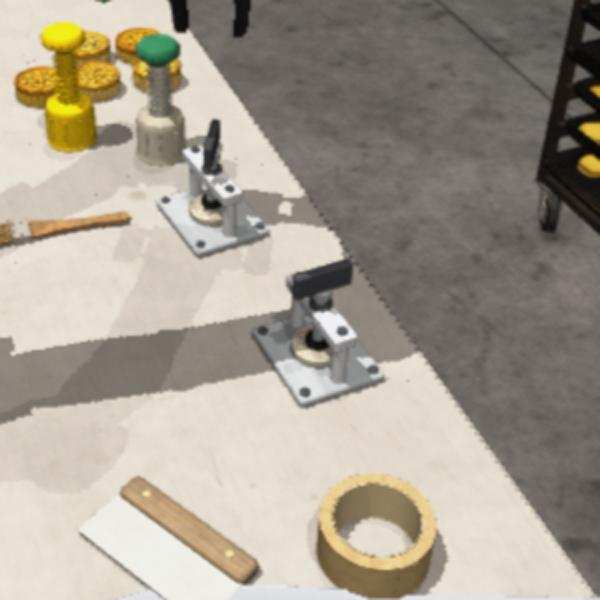

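The bar of the holder beside the press now stands end-on, swung well round, while the other bar is unchanged and the tape roll is in place at (377,535). A quick numeric check, then hand-in.

```bash
python3 -c "
from h import *
im=cv2.imread('pics/side4full.png');a=cv2.imread('pics/side0.png')
print('tape diff',np.abs(im[360:435,350:425].astype(int)-a[360:435,350:425]).mean(),'other bar diff',np.abs(im[258:285,340:380].astype(int)-a[258:285,340:380]).mean())
for ang in (7,50,61.7):
    u=np.array([np.cos(np.radians(ang)),np.sin(np.radians(ang)),0])*.033
    c=np.array([.462,.1565,.131 if ang>7 else .127])
    print(ang,[((proj('side',c+s*u)-[200,130])*2).round(1) for s in(-1,1)])
m=im[185:220,295:320]; g=cv2.cvtColor(m,cv2.COLOR_BGR2GRAY); ys,xs=np.where(g<75); r=cv2.minAreaRect(np.stack([(xs+95)*2,(ys+55)*2],1).astype(np.float32));print(cv2.boxPoints(r))
st=get_state();print(st['clock'])
finish_job()
"
```

```text
tape diff 7.112592592592593 other bar diff 24.008333333333333
7 [array([185.8, 141.6]), array([236.1, 127.6])]
50 [array([201.2, 146.5]), array([220.8, 117.4])]
61.7 [array([206.8, 147.3]), array([215.3, 116.6])]
[[204. 120.]
 [218. 120.]
 [218. 172.]
 [204. 172.]]
8.1333
the job is handed in; nothing more can be done
```

The screw of the holder beside the green hand press is loosened to its open stop and released, and the job is handed in at about 8.1 s of the 32 s allowed. No verdict was reported.

- **Turning:** I gripped the T-bar and tried it gently. It gave counter-clockwise seen from above, at 0.10–0.18 N m. I turned it about 54°, until the moment rose to 0.29 N m at the stop. Then I opened the jaws and rose straight up to 0.28 m.
- **Target bar:** In the last side view it spans columns 204–218 of the enlarged crop. The fully open angle predicts 207–215, and the tight position would span 186–236. This image check does not fix the angle finely; the gripper turn and the moment at the stop are the stronger evidence.
- **Press:** It is standing in the same place as before. The arm's readings showed no contact apart from the T-bar.
- **Checks that disagreed:**
  - The network did not find the tape roll in the last picture. It is plainly visible there, and its patch is nearly unchanged (mean difference 7 grey levels).
  - The patch around the other holder's bar differed more (mean 24 grey levels). I put this down to the arm's moved shadow but did not measure it. By eye the bar points as before, and the robot never went near it.

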